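# Slanting light on a fracture face

### The job

The broken shaft piece standing in the specimen cup is to be viewed under slanting light. Slide the charging dock's lock all the way open to its end stop, draw the hand lamp up out of the dock, turn it and hold it raised so that it looks down at roughly 45 degrees onto the middle of the fracture face with its lens about 15 cm away, and finish while still holding it there in the gripper, steady and clear of everything. Leave the lock open and do not shift or upset anything else on the bench.

Things in the scene. Friction and masses are not known exactly. Their poses are not given: they have to be found in the camera images.
- dock: Grey charging dock fixed to the bench, a box 90 (x) x 170 (y) x 58 mm high; origin at the centre of its underside, z up. The lamp stands in a pocket 43 x 39 mm, floor 6 mm above the underside, whose centre is at y = -45 mm; so 52 mm of the lamp are sunk in it, 1.5 mm play. The flat steel lock bolt slides along the dock's y axis between two low rails on the top deck.
- lock (a joint): Travel of the lock bolt in m along the dock's +y axis: 0 = locked (bolt tip 8 mm deep in a notch in the lamp's flank, so that the lamp cannot be lifted), 0.024 = end stop, fully open, lamp free. Starts near 0. Friction about 2 N, no spring: it stays where it is left.
- lock_grip (a point): Centre of the lock's upright black thumb grip, which stands up from the bolt: 14 mm along the dock's x, 18 mm along its y, 32 mm high (this point is 16 mm below its top and 23 mm above the dock's top deck). The axes are those of the dock; it moves with the bolt. At the start it is about 75 mm from the lamp's axis.
- lamp_head (a point): Centre of the lamp's head, on the long axis, 125 mm above its foot and 25 mm below its top; same axes as the lamp. The two flat sides, 36 mm apart (normals +y and -y of the lamp), are smooth for gripping, 40 mm wide along x (20 mm either way of the axis), from 61 to 150 mm above the foot.
- lamp_lens (a point): Centre of the lamp's lens glass, 46 mm from the lamp's long axis along its +x and 125 mm above its foot; same axes as the lamp: x is the direction of the beam.
- lamp_foot (a point): Centre of the underside of the lamp; same axes.
- lamp: Black angle-head hand lamp, about 0.18 kg: flat-sided bar 150 mm tall, 40 mm along its x, 36 mm along its y, lens barrel (36 mm diameter) sticking out of the head to +x. Origin at the centre of its foot; x = direction of the beam, z = from foot to head. It stands upright in the dock, beam towards the dock's -x side.
- stand: Fixed specimen stand: black base plate 120 x 120 x 16 mm with an aluminium cup 58 mm in diameter on it whose rim is 42 mm above the bench; origin at the centre of its underside.
- stub: The broken shaft piece: steel, 38 mm diameter, 52 mm tall, 0.38 kg, standing loose and upright in the cup, its fracture face on top, 72 mm above the bench; origin at the centre of its underside.
- fracture (a point): Middle of the fracture face (level, facing up) on top of that piece.
- half: The other half of the shaft, 38 mm diameter, 85 mm long, lying in a small vee block. Not to be disturbed; top about 57 mm above the bench.
- mount_a: Black mounted specimen, disc 30 mm diameter, 20 mm high. Not to be disturbed.
- mount_b: A second one, the same.
- dish: Glass dish, 90 mm diameter, 16 mm high. Not to be disturbed.
- tweezers: Steel tweezers, 165 mm long, lying flat. Not to be disturbed.
- caliper: Digital caliper, 230 mm long, lying flat, 12 mm thick. Not to be disturbed.
- bottle: White bottle, 52 mm diameter, 115 mm high, standing. Not to be disturbed.
Mind the look-alikes: they are no part of the job. Leave any blue look-alike of the lamp alone.

How it is judged:
By the outcome, as a careful person would: the job done as asked, in the order asked, and still so for the second after the job is handed in, while the arm keeps its last pose, push and grip.
It also fails if it takes over 48 s, if anything falls off the work surface, if the arm or the gripper's body presses on something with over 40 N, if the wrist force passes 120 N, or if a joint passes its speed limit or range.

### The arm

A 6-joint arm with a two-finger parallel gripper is mounted at the origin on the work surface. World frame = base frame: x ahead of the robot, y to its left, z up, the work surface at z = 0. Lengths are in m, angles in rad, forces in N, time in s.
With the tool pointing down it reaches from about 0.35 to 0.775 m from the base axis. Payload 7.3 kg.
Tool frame: the origin (TCP) lies at the very end of the fingers, on their centre line; the grasp point (between the pads) lies 19 mm behind it; z points along the fingers, y is the line along which they close (so a half turn about z gives the same grasp; the last joint's range is limited). The gripper opens to 92 mm and grips with 3 to 60 N. Pads are 19 mm wide; open, the fingers measure 130 mm over their backs; the gripper's body (75 mm by 190 mm) begins 47 mm behind the grasp point.
Start: joints at [-1.397, 0.342, 1.524, -0, 1.275, -0.146], TCP at [0.165, -0.498, 0.227] pointing down, gripper open.
Joint ranges: [-2.53, 2.53], [-0.77, 2.02], [0.04, 2.7], [-1, 4.14], [0.28, 2.66], [-3.11, 3.11]. Speed limits (rad/s): [2.57, 2.57, 3.14, 3.14, 3.14, 3.14].

### API

Orientations are given as a unit quaternion [x, y, z, w].
In Python, from rig import * gives the robot as it stands. The module is installed in compiled form; this text tells all that it offers.
- The arm moves only by the tool move_arm, never from a script. Its argument "steps" is a list of rows, each a list of 7 numbers: the turn, a rotation vector about the tool's x, y, z scaled (see below), then the shift along the tool's x, y, z scaled (see below), then the closure, from 0 (fully open) to 1 (shut). A call has 1 to 10 rows; each row shifts and turns the commanded pose from where the row before left it, along the tool's axes as they then stand; what a row does not reach is not made up. The controller multiplies each number of a shift by 300 mm and each number of a turn by 90 degrees. A row lasts 1/12 s, in which the tool goes at most 41.7 mm and 7.16 degrees, less where a joint would pass 70% of its speed; a pose out of reach is approached as far as the arm can. A call with a number of a shift or a turn outside -1 to 1 is refused whole. A call with a gripper value outside its range is refused whole. The fingers move at their own pace and stop on an object; "force" is the grip in N (left out, the last holds). Time passes only in rows, so rows that do not move let the fingers close. It gives the time, the measured TCP pose, the force, the opening and the grip force at its end, in the units of the state.
- state(): the state, without advancing time (a new reading comes with each control period).
- capture(name): name is "scene" or "top" or "wrist"; returns the picture (384x512x3 uint8, red, green, blue); there is no depth.
- camera_params(name): a dict with "vertical_fov" (degrees; the focal length in pixels is half the picture's height over the tangent of half this angle, whatever the lens; pixels are square), "cx", "cy" (the principal point, pixels), "R" (3x3) and "t" (3): a world point X has camera coordinates R X + t. Camera axes: x right, y down, z forward; pixel columns grow to the right and rows downward; lengths in m; the calibration is good to about 2 mm. The wrist camera is an equidistant fisheye: a pixel r from the principal point sees the ray r / f radians off the axis. A picture is of the moment at which its call begins: read the wrist's pose just before it. camera_params takes no time and is no camera call; for the wrist camera it gives the pose at the moment of the call.
- finish_job(): hands the job in; it is judged then, once.
The state is a dict: "time_s": time; "qpos": joint angles; "qd": joint speeds; "joint_efforts": joint torques, N m; "position": TCP position; "eef_rot": TCP orientation; "ft_force": force on the tool from outside, world axes, zero at the start; "wrist_torque": the same for the moment, N m; "finger_gap": finger opening in m; "finger_force": force on a finger pad.
Only numpy, scipy, OpenCV 4.12 (cv2) and the standard library are available. Lean on these libraries where they do the work, as an engineer would, in place of code of your own. Each camera call takes 0.05 s, during which the arm holds its last target. There are 200 camera calls.

## Working session

There is one attempt and no reset: what is moved stays moved. The work goes in short steps, Python scripts to look and compute and a tool call to move; the robot and the scene stay as the last step left them, time stands still between calls to the robot, and variables do not carry over. Pictures are saved under pics/ and viewed, at most 10 in all, crops included, and the job is handed in when it is done.

Besides the shell and the picture viewer there is one more tool, called after ">>>" as name(argument=value, ...) on one line, values as JSON. move_arm: Moves the arm, as the interface text tells. Its arguments: {"type":"object","properties":{"steps":{"type":"array"},"force":{"type":"number"}},"required":["steps"]}

```bash
mkdir -p pics; python3 - <<'E'
from rig import *
import cv2,json,numpy as np
s=state();print({k:np.round(v,3).tolist() for k,v in s.items()})
ims=[]
for n in["scene","top"]:
    p=camera_params(n);print(n,p)
    im=capture(n);cv2.imwrite(f"pics/{n}0.png",im[:,:,::-1]);
    cv2.imwrite(f"pics/{n}0b.png",cv2.resize(im[:,:,::-1],(800,600),interpolation=cv2.INTER_CUBIC))
E
```

```text
{'time_s': 0.0, 'qpos': [-1.397, 0.343, 1.525, -0.0, 1.275, -0.146], 'qd': [-0.002, 0.001, -0.001, -0.001, 0.001, 0.001], 'joint_efforts': [0.0, -43.124, -24.422, 0.072, 0.056, -0.0], 'position': [0.165, -0.498, 0.226], 'eef_rot': [0.987, 0.159, -0.0, -0.001], 'ft_force': [0.08, 0.437, 0.453], 'wrist_torque': [0.015, 0.028, -0.032], 'finger_force': 0.0, 'finger_gap': 0.092}
scene {'vertical_fov': 55.50047283618396, 'cx': 255.02247878187856, 'cy': 197.90718047748382, 'R': array([[-0.49025741,  0.87151807,  0.01019457],
       [ 0.5377114 ,  0.31164427, -0.78341834],
       [-0.68594032, -0.37859492, -0.62141111]]), 't': array([ 0.2765901 , -0.21706073,  1.71407144])}
top {'vertical_fov': 53.27476564380844, 'cx': 255.19760724110355, 'cy': 188.56587424941873, 'R': array([[ 0.02721964, -0.99949828, -0.01619475],
       [-0.99742258, -0.02608006, -0.06684336],
       [ 0.06638746,  0.01797246, -0.99763204]]), 't': array([-0.02911149,  0.58224368,  1.33559969])}
```

View pics/scene0b.png

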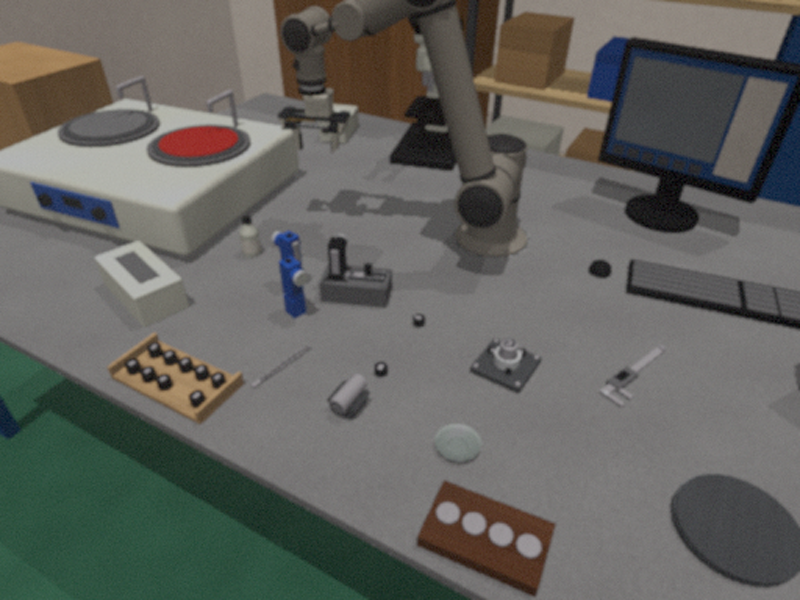

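View pics/top0b.png

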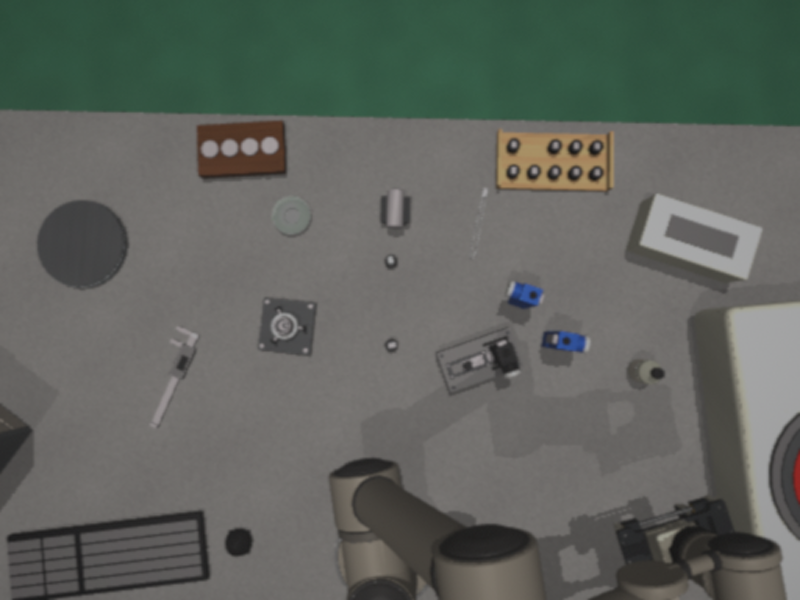

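The pictures show the dock at top (478,360) with the black lamp at its right end, the stand at (287,325), and blue look-alikes at (525,293) and (567,341). I'll enlarge the dock and stand.

```bash
python3 - <<'E'
import cv2,numpy as np
t=cv2.imread("pics/top0.png");s=cv2.imread("pics/scene0.png")
f=lambda im,x,y,w,h:cv2.resize(im[y:y+h,x:x+w],(400,300),interpolation=cv2.INTER_CUBIC)
a=np.vstack([np.hstack([f(t,270,200,80,60),f(t,150,180,72,54)]),np.hstack([f(s,190,145,80,60),f(s,290,205,72,54)])])
cv2.imwrite("pics/c1.png",cv2.convertScaleAbs(a,alpha=1.6))
E
```

```text
(no output)
```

View pics/c1.png

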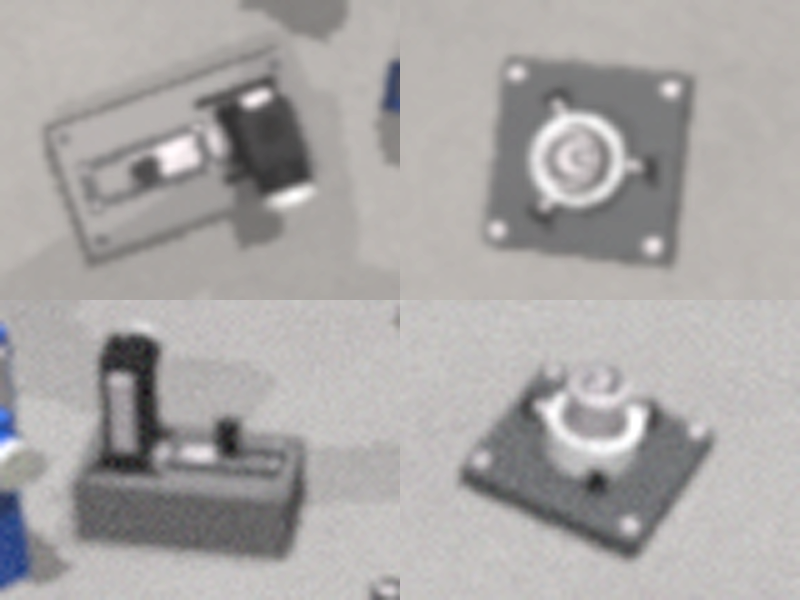

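Crops: dock deck corners are at (45,128), (92,265) and (278,45), the black thumb grip top at (147,170), the lamp top near (268,140), and the stub face at (575,158). Only the top-left deck corners are clean, so I'll compute positions from these and refine from the wrist camera.

```bash
cat > h.py <<'E'
from rig import *
import cv2,numpy as np
from scipy.spatial.transform import Rotation as Ro
def ray(p,uv,fish=False):
    f=192/np.tan(np.radians(p["vertical_fov"])/2)
    d=np.array([uv[0]-p["cx"],uv[1]-p["cy"]])/f
    if fish:
        r=np.linalg.norm(d); c=np.r_[d/r*np.sin(r),np.cos(r)]
    else: c=np.r_[d,1]
    R=np.array(p["R"]);return -R.T@p["t"],R.T@c
def onz(p,uv,z,fish=False):
    o,d=ray(p,uv,fish);return o+d*(z-o[2])/d[2]
def proj(p,X,fish=False):
    f=192/np.tan(np.radians(p["vertical_fov"])/2)
    c=np.array(p["R"])@X+p["t"]
    if fish:
        r=np.hypot(c[0],c[1]);th=np.arctan2(r,c[2]);d=c[:2]/max(r,1e-9)*th
    else:d=c[:2]/c[2]
    return d*f+[p["cx"],p["cy"]]
def cross(a,b):
    (o1,d1),(o2,d2)=a,b
    d1=d1/np.linalg.norm(d1);d2=d2/np.linalg.norm(d2)
    s=np.linalg.lstsq(np.c_[d1,-d2],o2-o1,rcond=None)[0]
    x1=o1+s[0]*d1;x2=o2+s[1]*d2;return (x1+x2)/2,np.linalg.norm(x1-x2)
E
python3 - <<'E'
from h import *
np.set_printoptions(precision=4,suppress=True)
t=camera_params("top");s=camera_params("scene")
D=lambda x,y:(270+x/5-.4,200+y/5-.4)
A=onz(t,D(45,128),.058);B=onz(t,D(92,265),.058);C=onz(t,D(278,45),.058)
print(A,B,C,np.linalg.norm(A-B),np.linalg.norm(A-C))
for n,(a,b) in dict(AB=(A,B),CA=(A,C)).items(): print(n,np.degrees(np.arctan2(*(a-b)[1::-1])))
print("grip",onz(t,D(147,170),.097))
print("grip2",cross(ray(t,D(147,172)),ray(s,(190+228/5-.4,145+(422-300)/5-.4))))
print("lamptop",onz(t,D(268,140),.156))
S=lambda x,y:(150+(x-400)/5.556-.4,180+y/5.556-.4)
print("fract",onz(t,S(575,158),.072),cross(ray(t,S(575,158)),ray(s,(290+(600-400)/5.556-.4,205+(380-300)/5.556-.4))))
c=[onz(t,S(*q),.016) for q in [(503,57),(692,75),(672,266),(487,247)]];print("stand",np.mean(c,0))
for n,q in dict(bl1=(525,293),bl2=(567,341)).items(): print(n,onz(t,np.array(q)*.64,.15))
for n,q in dict(m1=(392,261),m2=(392,345),dish=(291,216),half=(397,209)).items(): print(n,onz(t,np.array(q)*.64,.02))
E
```

```text
[ 0.4571 -0.0975  0.058 ] [ 0.3653 -0.1315  0.058 ] [ 0.5179 -0.2552  0.058 ] 0.09783908379627257 0.16900868942552427
AB 20.34666634591661
CA 111.10473795767129
grip [ 0.4324 -0.1637  0.097 ]
grip2 (array([ 0.4312, -0.164 ,  0.0972]), np.float64(0.0007051862321107886))
lamptop [ 0.4561 -0.2336  0.156 ]
fract [0.5064 0.2356 0.072 ] (array([0.5056, 0.2372, 0.0732]), np.float64(0.004019473500080824))
stand [0.5053 0.2387 0.016 ]
bl1 [ 0.5842 -0.2733  0.15  ]
bl2 [ 0.4889 -0.3593  0.15  ]
m1 [0.659  0.0038 0.02  ]
m2 [ 0.4687 -0.0015  0.02  ]
dish [0.7568 0.2381 0.02  ]
half [ 0.7788 -0.0042  0.02  ]
```

Dock yaw is about 20.7° (90 x 170 mm check passes), the grip is at (0.432,-0.164), the lamp axis at about (0.459,-0.234) and the fracture at about (0.506,0.237). I'll go above the lock grip.

>>> move_arm(steps=[[0,0,0,0.1,-0.065,0,0],[0,0,0,0.1,-0.065,0,0],[0,0,0,0.1,-0.065,0,0],[0,0,0,0.1,-0.065,0,0],[0,0,0,0.1,-0.065,0,0],[0,0,0,0.1,-0.065,0,0],[0,0,0,0.1,-0.065,0,0],[0,0,0,0.1,-0.065,0,0],[0,0,0,0.1,-0.065,0,0],[0,0,0,0.1,-0.065,0,0]])

```text
time_s: 0.93
position: [0.3892, -0.2173, 0.2266]
eef_rot: [0.987, 0.159, -0.0, -0.0]
ft_force: [0.9, -0.9, 0.8]
finger_gap: 0.0915
finger_force: 0.0
```

>>> move_arm(steps=[[0,0,0,0.1,-0.065,0,0],[0,0,0,0.09,-0.06,0,0],[0,0,-0.079,0,0,0,0],[0,0,-0.079,0,0,0,0],[0,0,-0.079,0,0,0,0],[0,0,-0.079,0,0,0,0],[0,0,-0.079,0,0,0,0],[0,0,-0.079,0,0,0,0],[0,0,-0.079,0,0,0,0],[0,0,-0.079,0,0,0,0]])

```text
time_s: 1.77
position: [0.4307, -0.1653, 0.2264]
eef_rot: [0.79, 0.613, -0.0, -0.0]
ft_force: [-0.3, 0.4, 0.2]
finger_gap: 0.0918
finger_force: 0.0
```

>>> move_arm(steps=[[0,0,-0.079,0,0,0,0.3],[0,0,-0.079,0,0,0,0.3],[0,0,-0.079,0,0,0,0.3],[0,0,-0.079,0,0,0,0.3],[0,0,-0.079,0,0,0,0.3],[0,0,0,0,0,0,0.3],[0,0,0,0,0,0,0.3]])

```text
time_s: 2.35
position: [0.4307, -0.1654, 0.2265]
eef_rot: [0.57, 0.822, -0.0, -0.0]
ft_force: [-0.0, -0.5, -0.5]
finger_gap: 0.0645
finger_force: 0.0
```

```bash
python3 - <<'E'
from h import *
np.set_printoptions(precision=4,suppress=True)
s=state();R=Ro.from_quat(s["eef_rot"]).as_matrix();print(s["time_s"],s["position"],R,s["finger_gap"],s["qpos"])
p=camera_params("wrist");im=capture("wrist");cv2.imwrite("pics/w1.png",im[:,:,::-1])
import pickle;pickle.dump(p,open("w1.pkl","wb"))
cv2.imwrite("pics/w1b.png",cv2.convertScaleAbs(cv2.resize(im[:,:,::-1],(800,600),interpolation=cv2.INTER_CUBIC),alpha=1.5))
for n,X in dict(grip=(.432,-.164,.097),lamp=(.459,-.234,.156),A=(.457,-.0975,.058),fr=(.506,.237,.072)).items():print(n,proj(p,np.array(X),True)*1.5625)
E
```

```text
2.35 [ 0.4307 -0.1654  0.2265] [[-0.3508  0.9365 -0.0004]
 [ 0.9365  0.3508  0.0002]
 [ 0.0004 -0.0003 -1.    ]] 0.06451944335433503 [-0.5329  0.226   1.6884 -0.      1.2277 -0.8913]
grip [401.9117 279.4562]
lamp [403.3045 430.3483]
A [467.9924 192.4736]
fr [ 656.6409 -132.9094]
```

View pics/w1b.png

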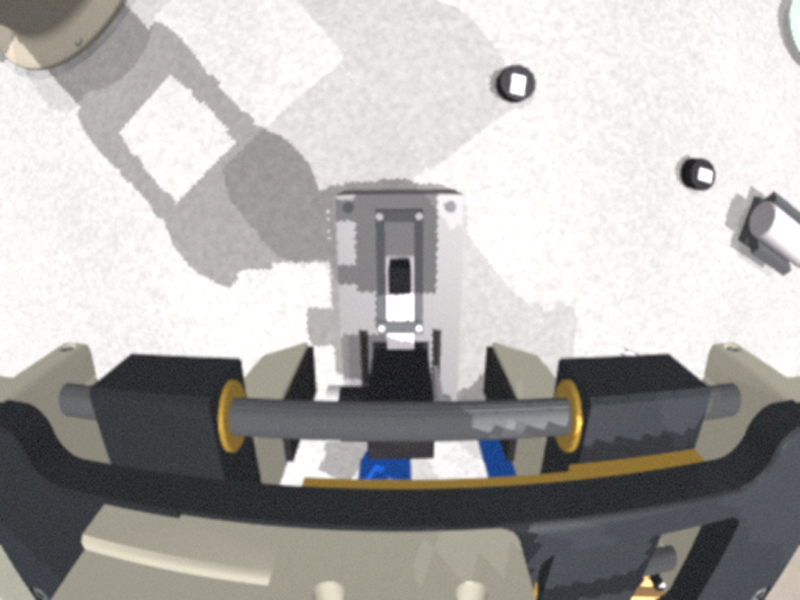

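Wrist view: the grip top is around (400,266), the deck end corners at (338,191) and (463,191), and the dock is square with the tool. The prediction of (402,279) for the grip centre holds.

```bash
python3 - <<'E'
from h import *
import pickle
np.set_printoptions(precision=4,suppress=True)
p=pickle.load(open("w1.pkl","rb"))
g=lambda x,y,z:onz(p,(x/1.5625,y/1.5625),z,True)
A=g(463,191,.058);B=g(338,191,.058);print(A,B,np.linalg.norm(A-B),np.degrees(np.arctan2(*(A-B)[1::-1])))
y=np.array([-.3535,.9354,0]);c=(A+B)/2-.085*y;c[2]=0;print("dock",c,"lamp",c-.045*y,"grip",c+.03*y)
print("gripimg",g(399.5,258,.097),g(399.5,293,.097),"cam",-p["R"].T@p["t"])
print("lens/lamp flank", g(373,400,.156),g(434,400,.156))
E
```

```text
[ 0.4533 -0.0978  0.058 ] [ 0.3709 -0.1288  0.058 ] 0.0880488739721872 20.61051347996409
dock [ 0.4421 -0.1929  0.    ] lamp [ 0.458  -0.2349  0.    ] grip [ 0.4315 -0.1648  0.    ]
gripimg [ 0.4256 -0.1514  0.097 ] [ 0.4337 -0.173   0.097 ] cam [ 0.404  -0.0942  0.3853]
lens/lamp flank [ 0.4358 -0.2208  0.156 ] [ 0.4679 -0.2088  0.156 ]
```

>>> move_arm(steps=[[0,0,0,0.005,0,0.1,0.3],[0,0,0,0,0,0.1,0.3],[0,0,0,0,0,0.1,0.3],[0,0,0,0,0,0.1,0.3],[0,0,0,0,0,0.04,0.3],[0,0,0,0,0,0.035,0.3],[0,0,0,0,0,0.03,0.3],[0,0,0,0,0,0.025,0.3],[0,0,0,0,0,0,0.3]])

```text
time_s: 3.15
position: [0.4298, -0.1638, 0.0666]
eef_rot: [0.569, 0.823, -0.0, -0.001]
ft_force: [0.0, 0.1, -0.1]
finger_gap: 0.0643
finger_force: 0.0
```

>>> move_arm(force=20, steps=[[0,0,0,0,0,0,1],[0,0,0,0,0,0,1],[0,0,0,0,0,0,1],[0,0,0,0,0,0,1],[0,0,0,0,0,0,1],[0,0,0,0,0,0,1],[0,0,0,0,0,0,1],[0,0,0,0,0,0,1]])

```text
time_s: 3.82
position: [0.4304, -0.1641, 0.0678]
eef_rot: [0.568, 0.823, -0.0, 0.0]
ft_force: [0.8, -0.6, -0.5]
finger_gap: 0.0156
finger_force: 0.0
```

>>> move_arm(steps=[[0,0,0,0,0,0,1],[0,0,0,0,0,0,1],[0,0,0,0,0,0,1]])

```text
time_s: 4.07
position: [0.4301, -0.1641, 0.0678]
eef_rot: [0.568, 0.823, -0.0, -0.0]
ft_force: [-2.3, -1.5, 2.9]
finger_gap: 0.0138
finger_force: 20.0
```

>>> move_arm(steps=[[0,0,0,0.01,0,0,1],[0,0,0,0.01,0,0,1],[0,0,0,0.01,0,0,1],[0,0,0,0.01,0,0,1],[0,0,0,0.01,0,0,1],[0,0,0,0.01,0,0,1],[0,0,0,0,0,0,1]])

```text
time_s: 4.65
position: [0.4234, -0.1466, 0.0678]
eef_rot: [0.568, 0.823, -0.0, -0.0]
ft_force: [-4.8, -0.8, 4.5]
finger_gap: 0.0134
finger_force: 20.0
```

>>> move_arm(steps=[[0,0,0,0.007,0,0,1],[0,0,0,0.007,0,0,1],[0,0,0,0.007,0,0,1],[0,0,0,0,0,0,1]])

```text
time_s: 4.98
position: [0.4221, -0.1432, 0.0678]
eef_rot: [0.568, 0.823, -0.001, 0.002]
ft_force: [-3.8, -13.4, -2.1]
finger_gap: 0.0141
finger_force: 20.0
```

>>> move_arm(steps=[[0,0,0,0.005,0,0,1],[0,0,0,0.005,0,0,1],[0,0,0,0,0,0,1]])

```text
time_s: 5.23
position: [0.4221, -0.1429, 0.0679]
eef_rot: [0.568, 0.823, -0.002, 0.004]
ft_force: [-3.0, -25.4, -8.2]
finger_gap: 0.0139
finger_force: 20.1
```

The end stop was reached after about 22.6 mm of travel, with the force rising to 25 N. I'll release, rise, and turn back for the lamp.

>>> move_arm(steps=[[0,0,0,-0.012,0,0,1],[0,0,0,0,0,0,0.35],[0,0,0,0,0,0,0.35],[0,0,0,0,0,0,0.35],[0,0,0,0,0,0,0.35],[0,0,0,0,0,0,0.35],[0,0,0,0,0,-0.05,0.35],[0,0,0,0,0,-0.1,0.35],[0,0,0,0,0,-0.12,0.35],[0,0,0,0,0,-0.12,0.35]])

```text
time_s: 6.07
position: [0.4213, -0.1412, 0.1856]
eef_rot: [0.568, 0.823, -0.0, -0.001]
ft_force: [0.1, -0.9, -0.5]
finger_gap: 0.0591
finger_force: 0.0
```

>>> move_arm(steps=[[0,0,0,0,0,-0.12,0.35],[0,0,0,0,0,-0.05,0.35],[0,0,0.077,0,0,0,0.25],[0,0,0.077,0,0,0,0.25],[0,0,0.077,0,0,0,0.25],[0,0,0.077,0,0,0,0.25],[0,0,0.077,0,0,0,0.25],[0,0,0.077,0,0,0,0.25],[0,0,0.077,0,0,0,0.25],[0,0,0.077,0,0,0,0.25]])

```text
time_s: 6.9
position: [0.4218, -0.1415, 0.2355]
eef_rot: [0.887, 0.462, -0.0, -0.0]
ft_force: [-0.7, -0.0, -0.3]
finger_gap: 0.069
finger_force: 0.0
```

>>> move_arm(steps=[[0,0,0.077,0,0,0,0.25],[0,0,0.077,0,0,0,0.25],[0,0,0.077,0,0,0,0.25],[0,0,0.077,0,0,0,0.25],[0,0,0.077,0,0,0,0.25],[0,0,0,0,0.11,0,0.25],[0,0,0,0,0.11,0,0.25],[0,0,0,0,0.11,0,0.25],[0,0,0,0,0,0,0.25],[0,0,0,0,0,0,0.25]])

```text
time_s: 7.73
position: [0.4568, -0.2352, 0.2348]
eef_rot: [0.984, 0.178, -0.0, -0.001]
ft_force: [-0.3, -0.1, -0.5]
finger_gap: 0.0686
finger_force: 0.0
```

```bash
python3 - <<'E'
from h import *
np.set_printoptions(precision=4,suppress=True)
s=state();R=Ro.from_quat(s["eef_rot"]).as_matrix();print(s["time_s"],s["position"],R,s["finger_gap"],s["qpos"])
T=np.array([.458,-.2349,.225])-s["position"];print("tool delta",R.T@T)
p=camera_params("wrist");im=capture("wrist");cv2.imwrite("pics/w2.png",im[:,:,::-1])
import pickle;pickle.dump(p,open("w2.pkl","wb"))
im2=cv2.resize(capture("top")[190:270,260:366,::-1],(400,300),interpolation=cv2.INTER_CUBIC)
im3=cv2.resize(im[:,:,::-1],(400,300),interpolation=cv2.INTER_AREA)
c=cv2.resize(im[192:384,100:412,::-1],(800,492),interpolation=cv2.INTER_CUBIC)
cv2.imwrite("pics/w2b.png",cv2.convertScaleAbs(c,alpha=1.6))
cv2.imwrite("pics/w2t.png",im2)
f=lambda X:(proj(p,np.array(X),True)-[100,192])*2.564
Yd=np.array([-.3535,.9354,0]);Xd=np.array([.9354,.3535,0]);L=np.array([.458,-.2349,.156])
for a in(-.02,.02):
  for b in(-.018,.018):print(a,b,f(L+a*Xd+b*Yd))
E
```

```text
7.7333 [ 0.4568 -0.2352  0.2348] [[ 0.9363  0.3513 -0.0012]
 [ 0.3513 -0.9363  0.0011]
 [-0.0007 -0.0014 -1.    ]] 0.0685598034792001 [-0.6249  0.316   1.5392  0.0002  1.288   0.587 ]
tool delta [0.0012 0.0001 0.0098]
-0.02 -0.018 [452.357   61.0822]
-0.02 0.018 [345.1205  61.2017]
0.02 -0.018 [454.7421 -55.2991]
0.02 0.018 [342.3508 -55.1509]
```

View pics/w2b.png

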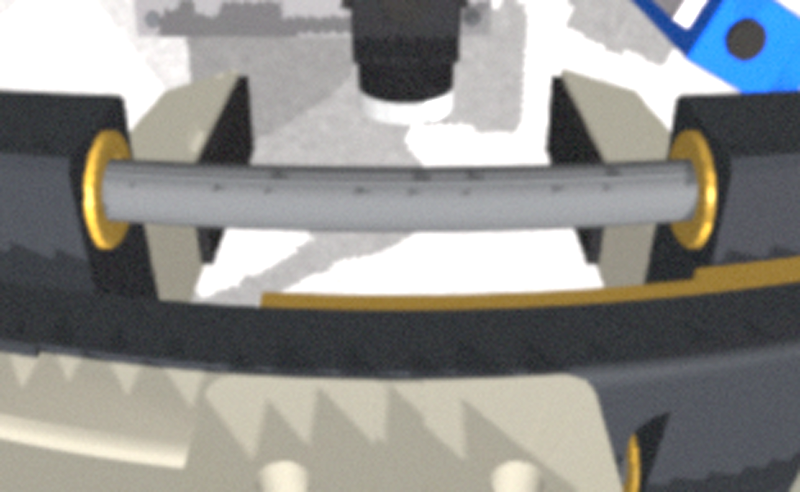

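The lamp's barrel is centred at column 406 against the finger mid-plane at 400, so it sits about 1.8 mm towards tool +y. The fingers clear the blue lamp. I'll descend and grip.

>>> move_arm(steps=[[0,0,0,0.004,0.006,0.1,0.25],[0,0,0,0,0,0.1,0.25],[0,0,0,0,0,0.08,0.25],[0,0,0,0,0,0.06,0.25],[0,0,0,0,0,0.05,0.25],[0,0,0,0,0,0.026,0.25],[0,0,0,0,0,0,0.25]])

```text
time_s: 8.42
position: [0.4577, -0.2342, 0.1097]
eef_rot: [0.984, 0.18, -0.001, -0.001]
ft_force: [-0.7, 1.0, 0.2]
finger_gap: 0.0688
finger_force: 0.0
```

>>> move_arm(force=35, steps=[[0,0,0,0,0,0,0.8],[0,0,0,0,0,0,0.8],[0,0,0,0,0,0,0.8],[0,0,0,0,0,0,0.8],[0,0,0,0,0,0,0.8],[0,0,0,0,0,0,1],[0,0,0,0,0,0,1],[0,0,0,0,0,0,1]])

```text
time_s: 9.08
position: [0.4589, -0.236, 0.1114]
eef_rot: [0.984, 0.179, 0.0, 0.0]
ft_force: [0.5, -0.2, 3.7]
finger_gap: 0.0358
finger_force: 35.0
```

>>> move_arm(steps=[[0,0,0,0,0,-0.02,1],[0,0,0,0,0,-0.03,1],[0,0,0,0,0,-0.04,1],[0,0,0,0,0,-0.05,1],[0,0,0,0,0,-0.05,1]])

```text
time_s: 9.5
position: [0.4584, -0.2356, 0.1688]
eef_rot: [0.984, 0.179, -0.0, -0.0]
ft_force: [1.2, -0.9, -1.9]
finger_gap: 0.0358
finger_force: 35.0
```

>>> move_arm(steps=[[0,0,0,0,0,-0.07,1],[0,0,0,0,0,-0.08,1],[0,0,0,0,0,-0.1,1],[0,0,0,0,0,-0.1,1],[0,0,0,0,0,-0.1,1],[0,0,0,0,0,-0.06,1],[0,0,0,0,0,0,1]])

```text
time_s: 10.08
position: [0.4598, -0.2365, 0.3258]
eef_rot: [0.984, 0.179, 0.003, 0.003]
ft_force: [0.4, 0.9, -0.9]
finger_gap: 0.0358
finger_force: 35.0
```

```bash
python3 - <<'E'
from h import *
import pickle
np.set_printoptions(precision=4,suppress=True)
s=state();R=Ro.from_quat(s["eef_rot"]).as_matrix();print(s["time_s"],s["position"],R,s["finger_gap"],s["qpos"])
# two views of lamp held for grasp offset
for n in("top","scene"):
    im=capture(n);cv2.imwrite(f"pics/{n}1.png",im[:,:,::-1])
P=s["position"]
o=[]
for n in("top","scene"):
    p=camera_params(n);u=proj(p,P);x,y=(u-[40,30]).astype(int);print(n,u,(x,y))
    o.append(cv2.resize(cv2.imread(f"pics/{n}1.png")[y:y+60,x:x+80],(400,300),interpolation=cv2.INTER_CUBIC))
d=cv2.imread("pics/top1.png")[200:260,270:350];o.append(cv2.resize(d,(400,300),interpolation=cv2.INTER_CUBIC))
d=cv2.imread("pics/scene1.png")[150:210,190:270];o.append(cv2.resize(d,(400,300),interpolation=cv2.INTER_CUBIC))
cv2.imwrite("pics/l1.png",cv2.convertScaleAbs(np.vstack([np.hstack(o[:2]),np.hstack(o[2:])]),alpha=1.6))
E
```

```text
10.0833 [ 0.4598 -0.2365  0.3258] [[ 0.9356  0.3529  0.007 ]
 [ 0.353  -0.9356 -0.005 ]
 [ 0.0048  0.0072 -1.    ]] 0.035753701496614214 [-0.6234  0.2642  1.3624  0.      1.5064  0.5867]
top [334.3981 228.4613] (np.int64(294), np.int64(198))
scene [211.9922 113.0933] (np.int64(171), np.int64(83))
```

View pics/l1.png

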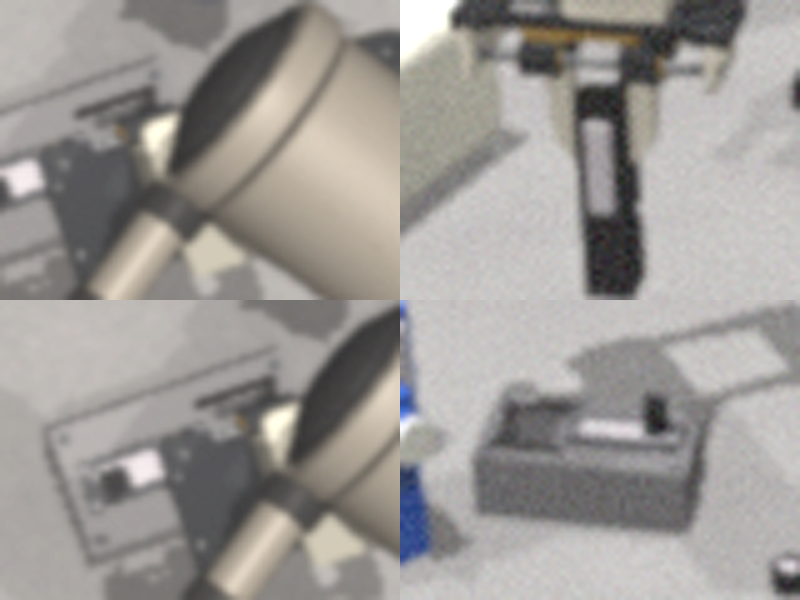

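Verified: lamp held square, dock pocket empty, lock bolt at its far end. I'll carry the lamp over to the stand side.

>>> move_arm(steps=[[0,0,0,0.03,-0.035,0,1],[0,0,0,0.06,-0.07,0,1],[0,0,0,0.075,-0.09,0,1],[0,0,0,0.075,-0.09,0,1],[0,0,0,0.075,-0.09,0,1],[0,0,0,0.075,-0.09,0,1],[0,0,0,0.075,-0.09,0,1],[0,0,0,0.075,-0.09,0,1],[0,0,0,0.075,-0.09,0,1],[0,0,0,0.075,-0.09,0,1]])

```text
time_s: 11.02
position: [0.5644, 0.0706, 0.3186]
eef_rot: [0.984, 0.179, -0.002, -0.0]
ft_force: [0.6, 0.2, -1.5]
finger_gap: 0.0361
finger_force: 35.0
```

>>> move_arm(steps=[[0,0,0,0.075,-0.09,0,1],[0,0,0,0.075,-0.09,0,1],[0,0,0,0.075,-0.09,0,1],[0,0,0,0.075,-0.09,0,1],[0,0,0,0.075,-0.09,0,1],[0,0,0,0.075,-0.09,0,1],[0,0,0,0.06,-0.07,0,1],[0,0,0,0.03,-0.035,0,1],[0,0,0,0,0,0,1]])

```text
time_s: 11.77
position: [0.6478, 0.3104, 0.3163]
eef_rot: [0.983, 0.181, -0.003, 0.0]
ft_force: [0.6, -0.2, -2.2]
finger_gap: 0.0358
finger_force: 35.0
```

>>> move_arm(steps=[[0,0.05,0,0,0,0,1],[0,0.07,0,0,0,0,1],[0,0.07,0,0,0,0,1],[0,0.07,0,0,0,0,1],[0,0.07,0,0,0,0,1],[0,0.07,0,0,0,0,1],[0,0.06,0,0,0,0,1],[0,0.04,0,0,0,0,1],[0,0,0,0,0,0,1],[0,0,0,0,0,0,1]])

```text
time_s: 12.6
position: [0.647, 0.3059, 0.3188]
eef_rot: [0.91, 0.166, 0.374, -0.068]
ft_force: [0.6, 0.1, -0.6]
finger_gap: 0.0358
finger_force: 35.0
```

```bash
cat >> h.py <<'E'
def rep(F=np.array([.506,.237,.072])):
    np.set_printoptions(precision=4,suppress=True)
    s=state();R=Ro.from_quat(s["eef_rot"]).as_matrix();P=np.array(s["position"])
    print(s["time_s"],P,s["finger_gap"],s["finger_force"],s["ft_force"],s["qpos"]);print(R)
    b=-R[:,0];lens=P+R@[-.046,0,-.020];print("lens",lens,"down deg",np.degrees(np.arcsin(-b[2])))
    v=F-lens;print("dist",np.linalg.norm(v),"off deg",np.degrees(np.arccos(v@b/np.linalg.norm(v))))
    h=b[:2]/np.linalg.norm(b[:2]);bt=np.r_[h,-1]/2**.5
    print("tool shift/.3",R.T@(F-.15*b-lens)/.3,"along actual beam")
    return s,R,P
E
python3 -c "from h import *;rep()"
```

```text
12.6 [0.647  0.3059 0.3188] 0.03580249907655593 34.9575001001358 [ 0.6401  0.1139 -0.614 ] [0.3233 0.2838 1.6074 0.0562 0.4724 1.4944]
[[ 0.6659  0.3523  0.6577]
 [ 0.2508 -0.9359  0.2473]
 [ 0.7026  0.0003 -0.7116]]
lens [0.6033 0.2895 0.3008] down deg 44.63707244006725
dist 0.2540498575489059 off deg 20.052356814904236
tool shift/.3 [-0.2955  0.0492  0.2862] along actual beam
```

>>> move_arm(steps=[[0,0,0,-0.02,0.003,0.02,1],[0,0,0,-0.04,0.007,0.04,1],[0,0,0,-0.05,0.009,0.05,1],[0,0,0,-0.05,0.009,0.05,1],[0,0,0,-0.05,0.009,0.05,1],[0,0,0,-0.04,0.007,0.04,1],[0,0,0,-0.03,0.005,0.025,1],[0,0,0,-0.015,0,0.01,1],[0,0,0,0,0,0,1],[0,0,0,0,0,0,1]])

```text
time_s: 13.43
position: [0.6589, 0.2936, 0.218]
eef_rot: [0.916, 0.168, 0.359, -0.068]
ft_force: [0.2, 0.7, -1.9]
finger_gap: 0.0359
finger_force: 35.0
```

```bash
python3 - <<'E'
from h import *
import pickle
s,R,P=rep()
p=camera_params("wrist");im=capture("wrist");cv2.imwrite("pics/w3.png",im[:,:,::-1]);pickle.dump((p,P,R),open("w3.pkl","wb"))
print("frac wrist px*1.5625",proj(p,np.array([.506,.237,.072]),True)*1.5625)
p=camera_params("scene");sc=capture("scene")[:,:,::-1]
cv2.imwrite("pics/sc3.png",sc)
print("scene lens,frac",proj(p,P+R@[-.046,0,-.02]),proj(p,np.array([.506,.237,.072])))
a=cv2.resize(im[:,:,::-1],(400,300),interpolation=cv2.INTER_AREA)
b=cv2.resize(sc[150:270,250:410],(800,600),interpolation=cv2.INTER_CUBIC)
b=cv2.convertScaleAbs(b,alpha=1.5);b[:225,:300]=cv2.resize(im[:,:,::-1],(300,225),interpolation=cv2.INTER_AREA)
cv2.imwrite("pics/f3.png",b)
E
```

```text
13.4333 [0.6589 0.2936 0.218 ] 0.03592965176128501 34.957484006881714 [ 0.1872  0.7165 -1.8765] [0.2887 0.4048 1.7123 0.1979 0.2834 1.3276]
[[ 0.6859  0.3569  0.6342]
 [ 0.2588 -0.9341  0.2457]
 [ 0.6801 -0.0044 -0.7331]]
lens [0.6146 0.2768 0.2014] down deg 42.85439237039322
dist 0.17359461588054742 off deg 5.365493415845851
tool shift/.3 [-0.0761 -0.0034  0.054 ] along actual beam
frac wrist px*1.5625 [397.1718 666.5703]
scene lens,frac [330.0863 212.2977] [324.8401 219.3658]
```

View pics/f3.png

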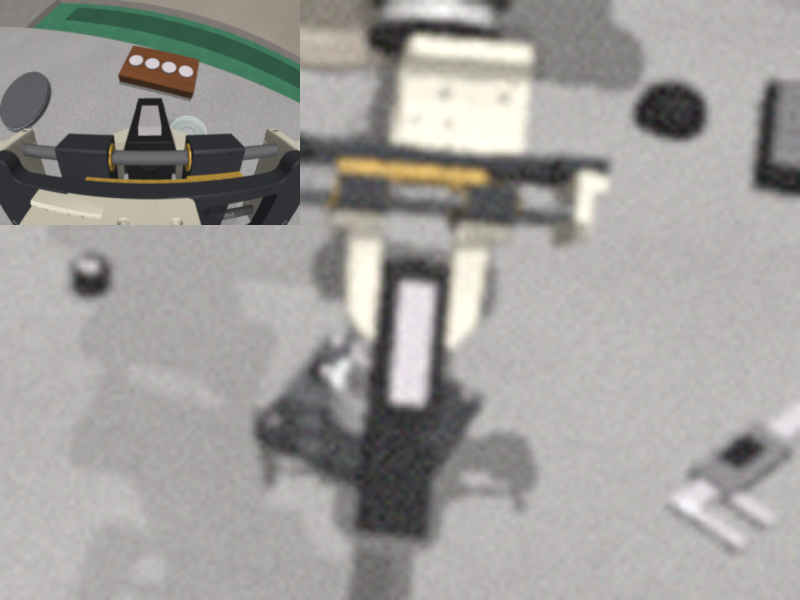

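q5 is at its lower limit, so the lamp stops short of its pose, although it hangs clear of everything. I'll rise again and swing the light's azimuth about the stand by +50°. That bends the wrist away from the limit.

>>> move_arm(steps=[[0,0,0,0.04,0,-0.04,1],[0,0,0,0.06,0,-0.06,1],[0,0,0,0.06,0,-0.06,1],[0,0,0,0.06,0,-0.06,1],[0,0,0,0.04,0,-0.04,1],[0,0.02,0,0,0,0,1],[0,0,0,0,0,0,1]])

```text
time_s: 14.12
position: [0.6622, 0.2947, 0.3297]
eef_rot: [0.909, 0.167, 0.374, -0.071]
ft_force: [0.5, -0.8, -1.7]
finger_gap: 0.0359
finger_force: 35.0
```

>>> move_arm(steps=[[0.02,0,-0.02,0,-0.025,0,1],[0.04,0,-0.04,0,-0.05,0,1],[0.04,0,-0.04,0,-0.05,0,1],[0.04,0,-0.04,0,-0.05,0,1],[0.04,0,-0.04,0,-0.05,0,1],[0.04,0,-0.04,0,-0.05,0,1],[0.04,0,-0.04,0,-0.05,0,1],[0.04,0,-0.04,0,-0.05,0,1],[0.04,0,-0.04,0,-0.05,0,1],[0.04,0,-0.04,0,-0.05,0,1]])

```text
time_s: 14.95
position: [0.5677, 0.3966, 0.3279]
eef_rot: [0.76, 0.526, 0.311, -0.221]
ft_force: [-0.0, 0.0, -1.7]
finger_gap: 0.036
finger_force: 35.0
```

>>> move_arm(steps=[[0.02,0,-0.02,0,-0.025,0,1],[0,0,0,0,0,0,1],[0,0,0,0,0,0,1]])

```text
time_s: 15.2
position: [0.5619, 0.3989, 0.3279]
eef_rot: [0.75, 0.54, 0.307, -0.227]
ft_force: [0.2, -0.0, -1.8]
finger_gap: 0.0361
finger_force: 35.0
```

```bash
python3 -c "from h import *;rep()"
```

```text
15.2 [0.5619 0.3989 0.3279] 0.036078763829905824 34.957226514816284 [ 0.1897 -0.0186 -1.7992] [0.2133 0.3393 1.5039 0.8051 1.0122 0.1918]
[[ 0.228   0.9496  0.2149]
 [ 0.671  -0.3132  0.672 ]
 [ 0.7055 -0.009  -0.7086]]
lens [0.5471 0.3546 0.3096] down deg 44.87146117500692
dist 0.26830252082563716 off deg 17.47292740252166
tool shift/.3 [-0.3531 -0.0004  0.2685] along actual beam
```

>>> move_arm(steps=[[0,0,0,-0.025,0,0.02,1],[0,0,0,-0.045,0,0.035,1],[0,0,0,-0.055,0,0.04,1],[0,0,0,-0.055,0,0.04,1],[0,0,0,-0.055,0,0.04,1],[0,0,0,-0.05,0,0.04,1],[0,0,0,-0.04,0,0.03,1],[0,0,0,-0.028,0,0.023,1],[0,0,0,0,0,0,1],[0,0,0,0,0,0,1]])

```text
time_s: 16.03
position: [0.5548, 0.3819, 0.1958]
eef_rot: [0.75, 0.54, 0.306, -0.227]
ft_force: [1.2, -0.3, -0.4]
finger_gap: 0.0354
finger_force: 35.0
```

```bash
python3 - <<'E'
from h import *
s,R,P=rep()
o=[]
for n,w in(("scene",1),("top",1)):
    p=camera_params(n);im=capture(n)[:,:,::-1];cv2.imwrite(f"pics/{n}4.png",im)
    L=P+R@[-.046,0,-.02];F=np.array([.506,.237,.072]);uF=proj(p,F);x,y=(uF-[40,50]).astype(int)
    g=lambda X:(proj(p,X)-[x,y]+.4)*5
    print(n,"lens",g(L),"F",g(F),"foot",g(L+R@[.046,0,.125]),(x,y))
    o.append(cv2.resize(im[y:y+90,x:x+80],(400,450),interpolation=cv2.INTER_CUBIC))
cv2.imwrite("pics/f4.png",cv2.convertScaleAbs(np.hstack(o),alpha=1.4))
E
```

```text
16.0333 [0.5548 0.3819 0.1958] 0.03541733756681964 34.957424998283386 [ 1.1724 -0.2601 -0.4099] [ 0.1836  0.4596  1.7204  1.0098  0.8248 -0.1627]
[[ 0.2284  0.9498  0.214 ]
 [ 0.6711 -0.3128  0.6722]
 [ 0.7054 -0.0099 -0.7088]]
lens [0.54   0.3376 0.1775] down deg 44.85878848107009
dist 0.14971409927661336 off deg 0.0850274351667851
tool shift/.3 [ 0.001   0.0007 -0.0003] along actual beam
scene lens [365.2492 211.6381] F [206.2006 253.829 ] foot [519.9044 383.7303] (np.int64(284), np.int64(169))
top lens [ 12.4237 191.4052] F [205.4001 252.6932] foot [-131.7989  134.3976] (np.int64(140), np.int64(158))
```

View pics/f4.png

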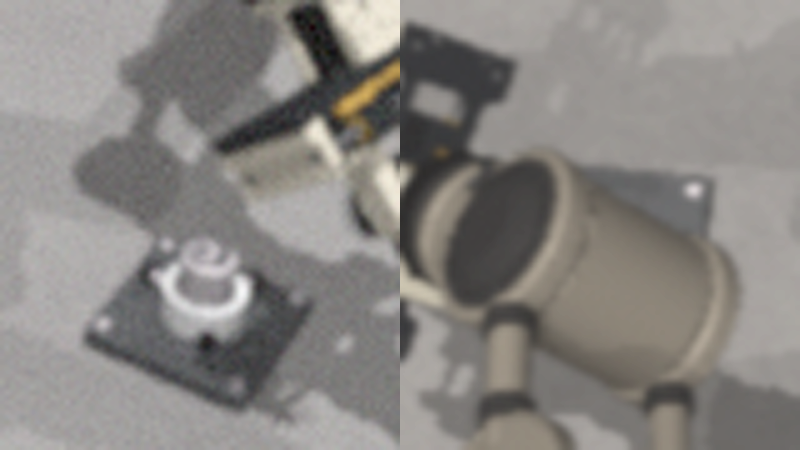

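The predicted fracture at (206,254) matches the seen face at (207,255), and the barrel sits at (365,211) as expected. One wider check before handing in.

```bash
python3 - <<'E'
from h import *
im=cv2.imread("pics/scene4.png")[110:290,180:420]
cv2.imwrite("pics/f5.png",cv2.convertScaleAbs(cv2.resize(im,(800,600),interpolation=cv2.INTER_CUBIC),alpha=1.4))
rep()
E
```

```text
16.1333 [0.5555 0.3822 0.1975] 0.03604680498529055 34.95763421058655 [-0.0992  0.7863 -1.743 ] [ 0.1837  0.458   1.7187  1.0099  0.8253 -0.1628]
[[ 0.226   0.9499  0.2158]
 [ 0.6705 -0.3124  0.6729]
 [ 0.7066 -0.0074 -0.7076]]
lens [0.5408 0.3379 0.1791] down deg 44.96005657084308
dist 0.15120129842566016 off deg 0.3138016904540761
tool shift/.3 [-0.004  -0.0024  0.0013] along actual beam
```

View pics/f5.png

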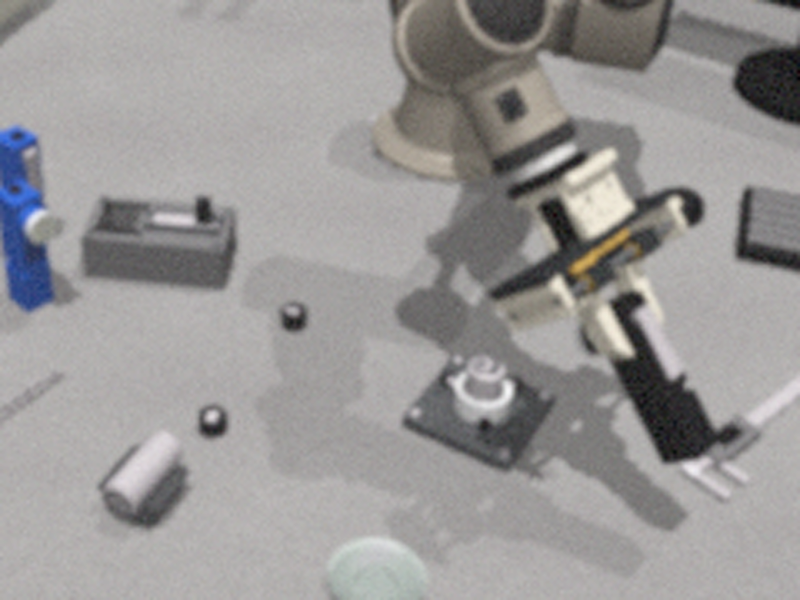

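The lamp (foot at (690,445), about 11 cm above the bench) is tilted toward the stub, the lock is open, and everything else is in place. I'll let it settle and hand in.

>>> move_arm(steps=[[0,0,0,0,0,0,1],[0,0,0,0,0,0,1],[0,0,0,0,0,0,1],[0,0,0,0,0,0,1],[0,0,0,0,0,0,1],[0,0,0,0,0,0,1]])

```text
time_s: 16.63
position: [0.5551, 0.3821, 0.1968]
eef_rot: [0.749, 0.541, 0.307, -0.227]
ft_force: [0.3, -0.2, -1.4]
finger_gap: 0.0355
finger_force: 35.0
```

```bash
python3 -c "
from h import *
rep();print(finish_job())"
```

```text
16.6333 [0.5551 0.3821 0.1968] 0.03553780916954897 34.95732307434082 [ 0.3004 -0.2115 -1.3509] [ 0.1836  0.4587  1.7195  1.0103  0.8255 -0.1636]
[[ 0.2265  0.9501  0.2147]
 [ 0.6707 -0.312   0.6729]
 [ 0.7063 -0.0084 -0.7079]]
lens [0.5404 0.3378 0.1785] down deg 44.93405618152284
dist 0.15060300173873242 off deg 0.13478697035481954
tool shift/.3 [-0.002  -0.0011  0.0005] along actual beam
the job is handed in; nothing more can be done
None
```

The job is handed in at 16.6 s: the lock is open against its end stop, and the lamp is held steady at 45° down onto the fracture, its lens about 15 cm away by calculation from the arm's pose; the last picture shows nothing else moved.

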